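# Set and lock the coupling spindle of a cavity filter

## Task

On the radio bench, set the cavity filter's coupling spindle by turning its cross bar the short way until it lies in line with the two index ridges on the lid. Then lock that setting: swing the jam nut below the bar round clockwise by the post on its lever, running it down against the spring washer until it is firmly snug, but not so hard that it drags the spindle off the marks, and let go. Don't bang the filter or push the other things on the bench around.

Things in the scene. Friction and masses are not known exactly. Their poses are not given: they have to be found in the camera images.
- cavity: The whole fixed cavity filter, on a steel foot plate 120 x 160 x 4 mm; origin at the centre of its underside on the bench, z up
- case: The fixed filter's square aluminium case 120 x 120 mm with a grey lid (126 x 126 mm, top face 106 mm above the bench), origin at the centre of the filter's underside on the bench, z up. Two low steel index ridges (22 x 4 mm, 3 mm high) stand on the lid along its x axis, from 31 to 53 mm either side of the centre; the spindle axis is vertical through the centre
- bushing: Fixed brass bushing on the lid, 34 mm diameter, with a captive steel spring washer (36 mm diameter) on top; origin at the centre of its foot. The washer's top is 24 mm above the lid, up to 1.5 mm more or less from filter to filter. Once the nut bears on it, turning stiffens over more than half a radian
- spindle (a joint): Angle of the spindle in rad: 0 when the cross bar is in line with the index ridges, positive anticlockwise seen from above; it starts clockwise of the marks (-0.9 to -0.4). It turns stiffly (about 0.2 N m) and stays where it is left
- bar_centre (a point): Centre of the spindle's steel cross bar, on the spindle axis 163 mm above the bench: a plain bar 28 mm long, 10 mm wide and 20 mm tall (153 to 173 mm above the bench). Its x axis points along the bar. The bar sits on a 20 mm thick threaded shank that carries the nut. The nut rides round with the spindle when the spindle is turned
- nut: Brass hexagon jam nut on the shank below the bar, 40 mm across flats, 14 mm thick, with a lever arm (12 mm wide, 3 to 11 mm above the nut's underside) ending in an upright post; origin at the centre of its underside, x axis along the lever, z up. Clockwise from above drives it down, 10 mm per full turn; it starts 1 to 5.1 mm clear of the washer and stays where it is left
- microphone: Black hand microphone lying loose on the bench, 85 x 55 x 26 mm, origin under its centre; leave alone
- adapter: Small steel coaxial adapter standing loose on the bench, 20 mm diameter, 34 mm tall, origin under its centre; leave alone
- screwdriver: Screwdriver about 180 mm long lying loose on the bench; leave alone
- mug: Blue mug, 80 mm diameter, 90 mm tall, standing loose on the bench, origin under its centre; leave alone
- post (a point): Middle of the upright steel post of the nut's lever: 12 mm diameter, 65 mm from the spindle axis, free from 11 to 40 mm above the nut's underside (this point: 25.5 mm above it). Counted along its circle, it runs free with about 1 N; about 4 N leaves the nut barely snug, 6 to 9 N firmly snug; beyond about 12 N the spindle is dragged round. A pusher's face set askew wedges and reads more

How it is judged:
By the outcome, as a careful person would: the job done as asked, in the order asked, and still so for the second after the job is handed in, with the robot touching nothing.
It also fails if it takes over 64 s, if anything falls off the work surface, if the arm or the gripper's body presses on something with over 40 N, if the wrist force passes 120 N, or if a joint passes its speed limit or range.

## Robot

A 6-joint arm with a two-finger parallel gripper is mounted at the origin on the work surface. World frame = base frame: x ahead of the robot, y to its left, z up, the work surface at z = 0. Lengths are in m, angles in degrees, forces in N, time in s.
With the tool pointing down it reaches from about 0.35 to 0.975 m from the base axis. Payload 7.1 kg.
Tool frame: the origin (TCP) lies at the very end of the fingers, on their centre line; the grasp point (between the pads) lies grasp_offset behind it (grasp_offset is the distance from the TCP to the grasp point, in m); z points along the fingers, y is the line along which they close (so a half turn about z gives the same grasp; the last joint's range is limited). The gripper opens to 88 mm and grips with 3 to 60 N. Pads are 20 mm wide; open, the fingers measure 115 mm over their backs; the gripper's body (75 mm by 178 mm) begins 61 mm behind the grasp point.
Start: joints at [-75.115, 24.242, 93.386, -0, 62.372, -1.089], TCP at [0.172, -0.601, 0.223] pointing down, gripper open.
Joint ranges: [-172.04, 172.04], [-51.8, 120.97], [4.93, 147.93], [-75.15, 255.16], [6.16, 154.13], [-145.62, 145.62]. Speed limits (degrees/s): [136.94, 136.94, 172.46, 180, 180, 180].

## Interface

Orientations are given as a 3x3 rotation matrix whose columns are the frame's x, y, z axes.
In Python, from workcell import sense, get_image, close_job, grasp_offset gives the robot as it stands.
- The arm moves only by the tool jog_arm, never from a script. Its argument "increments" is a list of rows, each a list of 3 entries, a list of its own where there are three numbers: the shift along the tool's x, y, z in units of 25 mm (1.0 is 25 mm), then the turn, a rotation vector about the tool's x, y, z in units of 6 degrees (1.0 is 6 degrees), then the closure in counts, from 0 (fully open) to 255 (shut). In form: [[[tx, ty, tz], [ax, ay, az], jaw], ...]. A call has exactly 10 rows; each row shifts and turns the commanded pose from where the row before left it, along the tool's axes as they then stand; what a row does not reach is not made up. A row lasts 1/10 s, in which the tool goes at most 50 mm and 8.59 degrees, less where a joint would pass 70% of its speed; a pose out of reach is approached as far as the arm can. A call is refused whole if a number of a shift passes 1 or a number of a turn 1, either way. A call with a gripper value outside its range is refused whole. The fingers move at their own pace and stop on an object; "newtons" is the grip in N (left out, the last holds). Time passes only in rows, so rows that do not move let the fingers close, or fill a call up. It gives the time, the measured TCP pose, the force, the opening and the grip force at its end, in the units of the state.
- sense(): the state, without advancing time (a new reading comes with each control period).
- get_image(name): name is "side" or "top" or "wrist"; returns a dict with "image" (420x560x3 uint8, red, green, blue), "vertical_fov" (degrees; the focal length in pixels is half the picture's height over the tangent of half this angle, whatever the lens; pixels are square), "cx", "cy" (the principal point, pixels), "camera_from_world" (4x4, takes a point from world to camera coordinates). Camera axes: x right, y down, z forward; pixel columns grow to the right and rows downward; lengths in m; the calibration is good to about 2 mm. A picture is of the moment at which its call begins. There is no depth.
- close_job(): hands the job in; it is judged then, once.
The state is a dict: "time": time; "joint_positions": joint angles; "dq": joint speeds; "joint_torque": joint torques, N m; "eef_pos": TCP position; "orientation": TCP orientation; "ft_force": force on the tool from outside, world axes, zero at the start; "ft_torque": the same for the moment, N m; "width": finger opening in m; "gripper_force": force on a finger pad.
Only numpy, scipy, OpenCV 4.12 (cv2) and the standard library are available. Lean on these libraries where they do the work, as an engineer would, in place of code of your own. Each camera call takes 0.05 s, during which the arm holds its last target. There are 200 camera calls.

## Working session

There is one attempt and no reset: what is moved stays moved. The work goes in short steps, Python scripts to look and compute and a tool call to move; the robot and the scene stay as the last step left them, time stands still between calls to the robot, and variables do not carry over. Pictures are saved under pics/ and viewed, at most 10 in all, crops included, and the job is handed in when it is done.

Besides the shell and the picture viewer there is one more tool, called after "Emit:" as name(argument=value, ...), one argument or row to a line, values as JSON. jog_arm: Moves the arm, as the interface text tells. Its arguments: {"type":"object","properties":{"increments":{"type":"array"},"newtons":{"type":"number"}},"required":["increments"]}

```bash
ls; mkdir -p pics; cat > h.py <<'E'
import numpy as np, cv2
from workcell import sense, get_image, close_job, grasp_offset
def snap(n,f):
    d=get_image(n); cv2.imwrite(f'pics/{f}.png',cv2.cvtColor(d['image'],cv2.COLOR_RGB2BGR)); 
    np.savez(f'pics/{f}.npz',T=d['camera_from_world'],k=[210/np.tan(np.radians(d['vertical_fov'])/2),d['cx'],d['cy']])
    return d
def ray(f,u,v,z):
    q=np.load(f'pics/{f}.npz');T=q['T'];k=q['k']
    c=-T[:3,:3].T@T[:3,3]; r=T[:3,:3].T@np.array([(u-k[1])/k[0],(v-k[2])/k[0],1])
    return c+r*(z-c[2])/r[2]
def proj(f,p):
    q=np.load(f'pics/{f}.npz');T=q['T'];k=q['k']
    a=T[:3,:3]@np.array(p)+T[:3,3]; return a[:2]/a[2]*k[0]+k[1:]
E
python3 - <<'E'
from h import *
snap('top','top1');snap('side','side1')
im=np.hstack([cv2.imread('pics/top1.png'),cv2.imread('pics/side1.png')]);
cv2.imwrite('pics/both.png',np.vstack([cv2.imread('pics/top1.png')]))
for n in('top1','side1'):
    q=np.load(f'pics/{n}.npz');print(q['T'].round(3),q['k'])
print(sense(),grasp_offset)
E
```

```text
pics
[[-0.007 -1.    -0.011  0.05 ]
 [-0.984  0.009 -0.177  0.591]
 [ 0.177  0.01  -0.984  0.972]
 [ 0.     0.     0.     1.   ]] [383.64910758 275.88639964 208.60320472]
[[ 0.932 -0.361  0.016 -0.54 ]
 [-0.27  -0.725 -0.634  0.247]
 [ 0.24   0.587 -0.773  0.673]
 [ 0.     0.     0.     1.   ]] [397.53891176 277.8248264  207.34803016]
{'time': 0.1, 'joint_positions': array([-7.51146874e+01,  2.42813323e+01,  9.34265593e+01, -3.03841093e-03,
        6.23717847e+01, -1.08701404e+00]), 'dq': array([ 0.04487724, -0.0947729 , -0.09484165,  0.01872134, -0.04360283,
       -0.01837423]), 'joint_torque': array([ 1.52571451e-03, -5.45612669e+01, -2.74326253e+01,  6.45703333e-02,
        1.88088545e-02, -1.97099160e-05]), 'eef_pos': array([ 0.17188243, -0.60038111,  0.22196887]), 'orientation': array([[ 9.61387934e-01,  2.75196436e-01, -4.02634367e-04],
       [ 2.75196730e-01, -9.61387012e-01,  1.33187673e-03],
       [-2.05597226e-05, -1.39125388e-03, -9.99999032e-01]]), 'ft_force': array([-0.48275172,  0.36113701,  0.93750879]), 'ft_torque': array([0.02009969, 0.01582214, 0.05082354]), 'gripper_force': 0.0, 'width': 0.08764543352991497} 0.0187
```

View pics/top1.png

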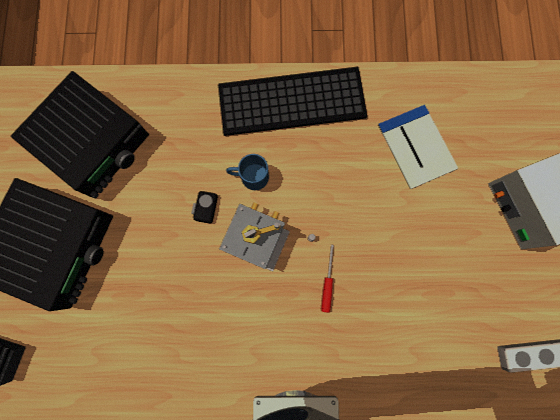

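View pics/side1.png

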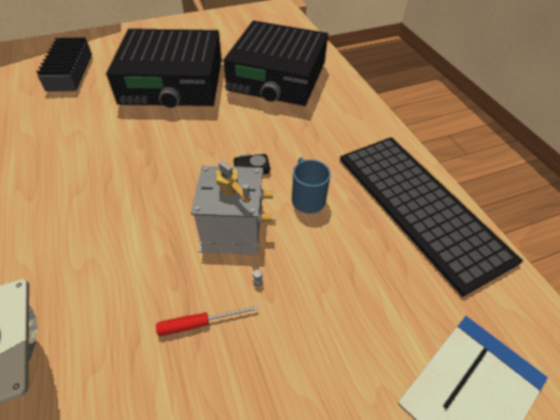

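The top view shows the filter near (254,237), with the bar and yellow nut near (251,233) and the lever running right to a post near (280,229). The mug is at (252,172), the microphone at (206,206), the adapter at (312,238) and the screwdriver at (328,280). I'll zoom in next.

```bash
python3 - <<'E'
from h import *
a=cv2.imread('pics/top1.png')[190:280,210:300];b=cv2.imread('pics/side1.png')[150:240,180:270]
f=lambda x:cv2.resize(x,(400,400),interpolation=cv2.INTER_CUBIC)
cv2.imwrite('pics/zoom.png',np.hstack([f(a),f(b)]))
for u,v,z in[(252,235,.17),(252,235,.106),(280,229,.17)]:print(ray('top1',u,v,z))
E
```

```text
[0.50845612 0.10083163 0.17      ]
[0.51548883 0.10550967 0.106     ]
[0.52201548 0.03537734 0.17      ]
```

View pics/zoom.png

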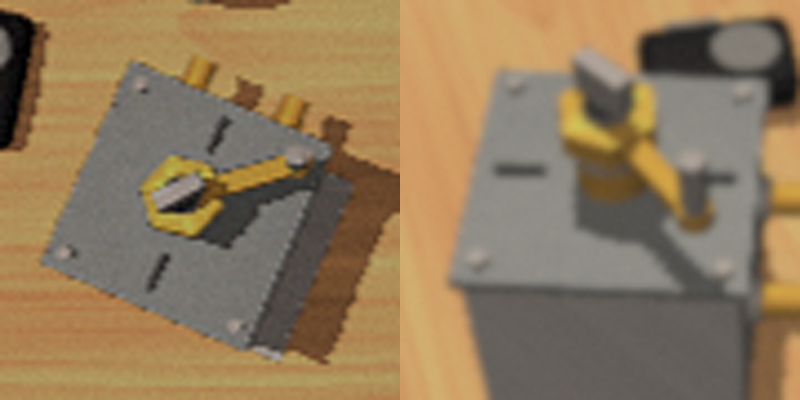

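```bash
cat > g.py <<'E'
from h import *
s=4.444
t=lambda u,v,z:ray('top1',210+u/s-.5+.11,190+v/s-.5+.11,z)
ang=lambda a,b:np.degrees(np.arctan2(*(a-b)[[1,0]]))
r1,r2=t(219,135,.109),t(158,272,.109); b1,b2=t(203,178,.173),t(155,203,.173)
c=[t(*p,.106) for p in[(133,62),(330,150),(245,348),(42,263)]]
p=t(299,155,.173)
print('lid',(r1+r2)/2,np.mean(c,0),'ridge',ang(r1,r2),ang(c[0],c[3]),ang(c[1],c[2]),np.linalg.norm(r1-r2))
print('bar',(b1+b2)/2,ang(b1,b2)); ce=(r1+r2)/2
print('post',p,ang(p,ce),np.linalg.norm((p-ce)[:2]))
S=lambda u,v,z:ray('side1',180+u/s-.4,150+v/s-.4,z)
print('side: lid',(S(520,169-0,.109)*0+S(520-400,169,.109)+S(716-400,178,.109))/2,'bar',S(202,71,.173),'post',S(292,157,.173))
E
python3 g.py
```

```text
lid [0.51441871 0.10510196 0.109     ] [0.51390774 0.1060399  0.106     ] ridge -23.81259906203097 -23.590346182163263 -23.620666813172804 0.08399573368334406
bar [0.51406978 0.10554247 0.173     ] -62.69110535984241
post [0.53230168 0.04254528 0.173     ] -74.04645099985007 0.06506258053941867
side: lid [0.51535445 0.10353942 0.109     ] bar [0.51369213 0.10279255 0.173     ] post [0.53324497 0.04466646 0.173     ]
```

Emit:
jog_arm(
  increments=[
    [[0.4,-0.45,-0.03],[0,0,0],0],
    [[0.87,-0.97,-0.03],[0,0,0],0],
    [[0.87,-0.97,-0.03],[0,0,0],0],
    [[0.87,-0.97,-0.03],[0,0,0],0],
    [[0.87,-0.97,-0.03],[0,0,0],0],
    [[0.87,-0.97,-0.03],[0,0,0],0],
    [[0.87,-0.97,-0.03],[0,0,0],0],
    [[0.87,-0.97,-0.03],[0,0,0],0],
    [[0.87,-0.97,-0.03],[0,0,0],0],
    [[0.87,-0.97,-0.03],[0,0,0],0],
  ],
)

```text
time: 1.1
eef_pos: [0.3068, -0.3213, 0.2301]
orientation: [[0.961, 0.275, -0.0], [0.275, -0.961, 0.0], [0.0, -0.0, -1.0]]
ft_force: [0.2, 0.2, -0.0]
width: 0.088
gripper_force: 0.0
```

Emit:
jog_arm(
  increments=[
    [[0.87,-0.97,-0.03],[0,0,0],0],
    [[0.87,-0.97,-0.03],[0,0,0],0],
    [[0.87,-0.97,-0.03],[0,0,0],0],
    [[0.87,-0.97,-0.03],[0,0,0],0],
    [[0.87,-0.97,-0.03],[0,0,0],0],
    [[0.87,-0.97,-0.03],[0,0,0],0],
    [[0.87,-0.97,-0.03],[0,0,0],0],
    [[0.87,-0.97,-0.03],[0,0,0],0],
    [[0.87,-0.97,-0.03],[0,0,0],0],
    [[0.87,-0.97,-0.03],[0,0,0],0],
  ],
)

```text
time: 2.1
eef_pos: [0.4485, -0.0286, 0.2376]
orientation: [[0.961, 0.276, -0.0], [0.276, -0.961, 0.0], [-0.0, -0.0, -1.0]]
ft_force: [1.3, -0.3, -0.6]
width: 0.0874
gripper_force: 0.0
```

Emit:
jog_arm(
  increments=[
    [[0.87,-0.97,0],[0,0,0],0],
    [[0.87,-0.97,0],[0,0,0],0],
    [[0.87,-0.97,0],[0,0,0],0],
    [[0.5,-0.5,0],[0,0,0],0],
    [[0,0,0],[0,0,-0.5],0],
    [[0,0,0],[0,0,-1],0],
    [[0,0,0],[0,0,-1],0],
    [[0,0,0],[0,0,-1],0],
    [[0,0,0],[0,0,-1],0],
    [[0,0,0],[0,0,-1],0],
  ],
)

```text
time: 3.1
eef_pos: [0.4995, 0.0726, 0.2376]
orientation: [[0.653, 0.757, -0.001], [0.757, -0.653, -0.0], [-0.001, -0.0, -1.0]]
ft_force: [-0.1, 0.3, -0.2]
width: 0.0875
gripper_force: 0.0
```

Emit:
jog_arm(
  increments=[
    [[0,0,0],[0,0,-1],0],
    [[0,0,0],[0,0,-1],0],
    [[0,0,0],[0,0,-1],0],
    [[0,0,0],[0,0,-1],0],
    [[0,0,0],[0,0,-1],0],
    [[0,0,0],[0,0,-1],0],
    [[0,0,0],[0,0,-1],0],
    [[0,0,0],[0,0,-1],0],
    [[0,0,0],[0,0,-1],0],
    [[0,0,0],[0,0,-1],0],
  ],
)

```text
time: 4.1
eef_pos: [0.4995, 0.0725, 0.2375]
orientation: [[-0.329, 0.944, -0.001], [0.944, 0.329, -0.0], [0.0, -0.001, -1.0]]
ft_force: [-0.0, 0.0, -0.8]
width: 0.0877
gripper_force: 0.0
```

```bash
python3 - <<'E'
from h import *
snap('wrist','w1');q=np.load('pics/w1.npz');print(q['T'].round(3),q['k'])
s=sense();print(s['eef_pos'],s['joint_positions'],np.degrees(np.arctan2(*s['orientation'][[1,0],0])))
print(proj('w1',[.514,.105,.173]))
E
```

```text
[[ 0.944  0.33  -0.001 -0.495]
 [ 0.318 -0.911  0.264 -0.13 ]
 [ 0.086 -0.25  -0.965  0.379]
 [ 0.     0.     0.     1.   ]] [345.74671188 281.59773768 211.2365419 ]
[0.49950072 0.07253008 0.23751168] [ 6.91597442e+00  1.30489800e+01  1.07590756e+02 -9.53414647e-03
  5.94055283e+01 -1.25864520e+01] 109.50728135642026
[319.30006775 186.8098829 ]
```

View pics/w1.png

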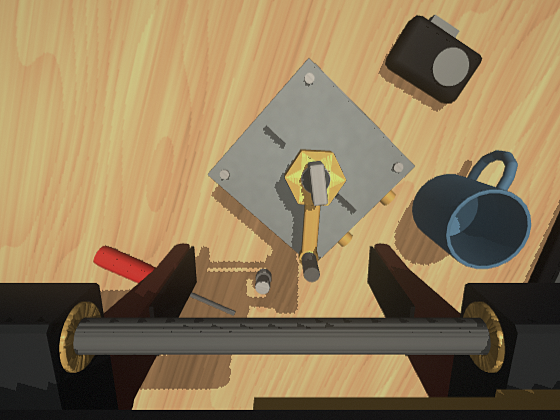

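The wrist view shows the bar top from (316,166) to (320,204), the ridges near (274,136) and (346,203), and the post top near (311,268). I'll turn these pixels into positions.

```bash
python3 - <<'E'
from h import *
ang=lambda a,b:np.degrees(np.arctan2(*(a-b)[[1,0]]))
W=lambda u,v,z:ray('w1',u,v,z)
r1,r2=W(274,136,.109),W(346,203,.109);b1,b2=W(316.5,166,.173),W(320.5,204.5,.173)
print((r1+r2)/2,ang(r1,r2),np.linalg.norm(r1-r2));print((b1+b2)/2,ang(b1,b2),np.linalg.norm(b1-b2))
c=[W(*p,.106) for p in[(309,58),(414,167),(209,177)]]
print('lid',(c[1]+c[2])/2,ang(c[0],c[1]),ang(c[0],c[2]))
im=cv2.imread('pics/w1.png')[120:290,200:420];cv2.imwrite('pics/w1z.png',cv2.resize(im,(770,595),interpolation=cv2.INTER_CUBIC))
E
```

```text
[0.51314643 0.10612439 0.109     ] 156.7811191427706 0.08383436271922722
[0.51321084 0.10563436 0.173     ] 116.68037085556206 0.026179604506240732
lid [0.51415542 0.10448982 0.106     ] 155.9840336270696 67.64444921777091
```

View pics/w1z.png

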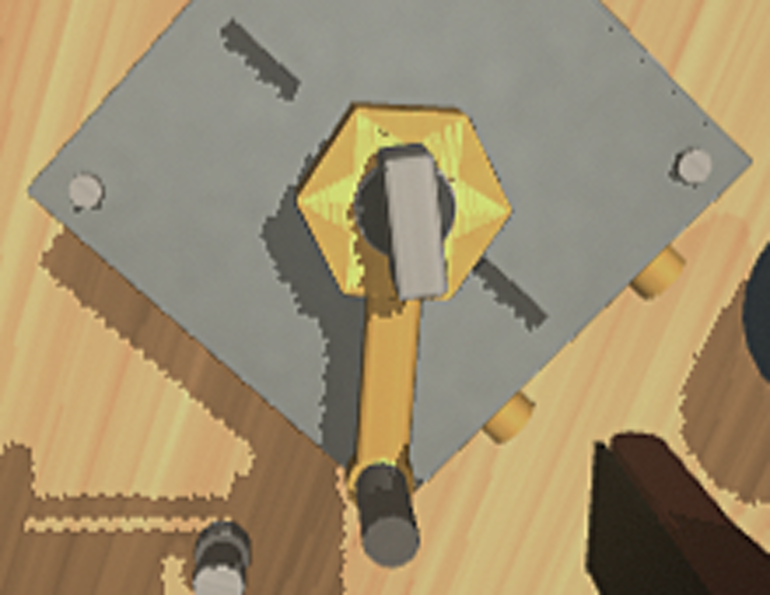

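Emit:
jog_arm(
  increments=[
    [[0.26,0.24,0],[0,0,0],0],
    [[0.53,0.48,0],[0,0,0],0],
    [[0.26,0.24,0],[0,0,0],0],
    [[0,0,0],[0,0,-0.6],0],
    [[0,0,0.2],[0,0,-0.65],0],
    [[0,0,0.5],[0,0,0],0],
    [[0,0,0.5],[0,0,0],0],
    [[0,0,0.3],[0,0,0],0],
    [[0,0,0],[0,0,0],0],
    [[0,0,0],[0,0,0],0],
  ],
)

```text
time: 5.15
eef_pos: [0.5144, 0.1054, 0.1999]
orientation: [[-0.445, 0.895, -0.001], [0.895, 0.445, -0.0], [0.0, -0.001, -1.0]]
ft_force: [1.0, -0.6, -0.2]
width: 0.0875
gripper_force: 0.0
```

```bash
python3 - <<'E'
from h import *
s=sense();print(s['eef_pos'],s['ft_force'],np.degrees(np.arctan2(*s['orientation'][[1,0],0])))
E
```

```text
[0.51444622 0.1053767  0.19988358] [ 0.98738577 -0.6067374  -0.19154789] 116.4354981291594
```

Emit:
jog_arm(
  increments=[
    [[0,0,0.3],[0,0,-0.05],0],
    [[0,0,0.5],[0,0,0],0],
    [[0,0,0.5],[0,0,0],60],
    [[0,0,0.4],[0,0,0],120],
    [[0,0,0.06],[0,0,0],170],
    [[0,0,0],[0,0,0],190],
    [[0,0,0],[0,0,0],200],
    [[0,0,0],[0,0,0],205],
    [[0,0,0],[0,0,0],210],
    [[0,0,0],[0,0,0],210],
  ],
  newtons=10,
)

```text
time: 6.15
eef_pos: [0.5146, 0.1054, 0.1565]
orientation: [[-0.451, 0.893, 0.001], [0.893, 0.451, 0.0], [-0.0, 0.001, -1.0]]
ft_force: [0.1, -0.5, -0.4]
width: 0.0272
gripper_force: 0.0
```

Emit:
jog_arm(
  increments=[
    [[0,0,0],[0,0,0],215],
    [[0,0,0],[0,0,0],220],
    [[0,0,0],[0,0,0],225],
    [[0,0,0],[0,0,0],230],
    [[0,0,0],[0,0,0],240],
    [[0,0,0],[0,0,0],255],
    [[0,0,0],[0,0,0],255],
    [[0,0,0],[0,0,0],255],
    [[0,0,0],[0,0,0],255],
    [[0,0,0],[0,0,0],255],
  ],
  newtons=10,
)

```text
time: 7.15
eef_pos: [0.5144, 0.1054, 0.1562]
orientation: [[-0.45, 0.893, -0.0], [0.893, 0.45, -0.0], [0.0, -0.0, -1.0]]
ft_force: [-1.5, -1.1, 1.8]
width: 0.0099
gripper_force: 10.0
```

Emit:
jog_arm(
  increments=[
    [[0,0,0],[0,0,0],255],
    [[0,0,0],[0,0,0],255],
    [[0,0,0],[0,0,-0.4],255],
    [[0,0,0],[0,0,-0.8],255],
    [[0,0,0],[0,0,-0.9],255],
    [[0,0,0],[0,0,-0.9],255],
    [[0,0,0],[0,0,-0.9],255],
    [[0,0,0],[0,0,-0.9],255],
    [[0,0,0],[0,0,-0.8],255],
    [[0,0,0],[0,0,-0.6],255],
  ],
  newtons=45,
)

```text
time: 8.15
eef_pos: [0.5153, 0.1062, 0.1562]
orientation: [[-0.899, 0.437, 0.002], [0.437, 0.899, 0.002], [-0.001, 0.002, -1.0]]
ft_force: [1.8, 4.4, -2.0]
width: 0.0095
gripper_force: 45.0
```

Emit:
jog_arm(
  increments=[
    [[0,0,0],[0,0,-0.3],255],
    [[0,0,0],[0,0,-0.13],255],
    [[0,0,0],[0,0,0],255],
    [[0,0,0],[0,0,0],255],
    [[0,0,0],[0,0,0],255],
    [[0,0,0],[0,0,0],255],
    [[0,0,0],[0,0,0],255],
    [[0,0,0],[0,0,0],255],
    [[0,0,0],[0,0,0],255],
    [[0,0,0],[0,0,0],255],
  ],
)

```text
time: 9.15
eef_pos: [0.5153, 0.1063, 0.1562]
orientation: [[-0.917, 0.399, 0.002], [0.399, 0.917, 0.002], [-0.001, 0.002, -1.0]]
ft_force: [2.3, 5.7, -2.5]
width: 0.0096
gripper_force: 45.0
```

```bash
python3 - <<'E'
from h import *
s=sense();print(s['eef_pos'],s['ft_force'],s['ft_torque'],np.degrees(np.arctan2(*s['orientation'][[1,0],0])))
E
```

```text
[0.51532055 0.10627924 0.15622524] [ 2.26752425  5.6799884  -2.54036244] [ 0.86598395 -0.50456525 -0.11583706] 156.4848797059203
```

Emit:
jog_arm(
  increments=[
    [[0,0,0],[0,0,0],200],
    [[0,0,0],[0,0,0],150],
    [[0,0,0],[0,0,0],120],
    [[0,0,0],[0,0,0],120],
    [[0,0,-0.2],[0,0,0],120],
    [[0,0,-0.5],[0,0,0],120],
    [[0,0,-0.6],[0,0,0],120],
    [[0,0,-0.6],[0,0,0],120],
    [[0,0,-0.4],[0,0,0],120],
    [[0,0,-0.1],[0,0,0],120],
  ],
  newtons=20,
)

```text
time: 10.15
eef_pos: [0.5153, 0.1055, 0.218]
orientation: [[-0.917, 0.398, 0.003], [0.398, 0.917, 0.001], [-0.002, 0.002, -1.0]]
ft_force: [0.1, -0.8, -0.2]
width: 0.0467
gripper_force: 0.0
```

Emit:
jog_arm(
  increments=[
    [[-0.4,0.1,0],[0,0,0],200],
    [[-0.7,0.2,0],[0,0,0],255],
    [[-0.7,0.2,0],[0,0,0],255],
    [[-0.7,0.14,0],[0,0,0],255],
    [[-0.21,0,0],[0,0,0],255],
    [[0,0,0],[0,0,-0.8],255],
    [[0,0,0],[0,0,-1],255],
    [[0,0,0],[0,0,-1],255],
    [[0,0,0],[0,0,-1],255],
    [[0,0,0],[0,0,-1],255],
  ],
  newtons=20,
)

```text
time: 11.15
eef_pos: [0.5825, 0.093, 0.2155]
orientation: [[-0.995, -0.098, -0.001], [-0.098, 0.995, -0.0], [0.001, -0.0, -1.0]]
ft_force: [-0.4, 0.2, -0.1]
width: 0.0003
gripper_force: 0.0
```

Emit:
jog_arm(
  increments=[
    [[0,0,0],[0,0,-1],255],
    [[0,0,0],[0,0,-1],255],
    [[0,0,0],[0,0,-1],255],
    [[0,0,0],[0,0,-1],255],
    [[0,0,0],[0,0,-1],255],
    [[0,0,0],[0,0,-1],255],
    [[0,0,0],[0,0,-1],255],
    [[0,0,0],[0,0,-0.9],255],
    [[0,0,0],[0,0,-0.5],255],
    [[0,0,0],[0,0,0],255],
  ],
  newtons=20,
)

```text
time: 12.15
eef_pos: [0.5825, 0.093, 0.2155]
orientation: [[-0.562, -0.827, -0.001], [-0.827, 0.562, -0.0], [0.001, 0.001, -1.0]]
ft_force: [0.3, -0.3, 0.4]
width: 0.0004
gripper_force: 0.0
```

```bash
python3 - <<'E'
from h import *
snap('wrist','w2')
s=sense();print(s['eef_pos'],s['ft_force'],s['joint_positions'],np.degrees(np.arctan2(*s['orientation'][[1,0],0])))
c=proj('w2',[.5137,.1068,.15]).astype(int);x,y=max(c[0]-110,0),max(c[1]-85,0)
print(c,x,y)
im=cv2.imread('pics/w2.png')[y:y+170,x:x+220];cv2.imwrite('pics/w2z.png',cv2.resize(im,None,fx=3.5,fy=3.5,interpolation=cv2.INTER_CUBIC))
E
```

```text
[0.58258801 0.09300446 0.21567843] [1.28910347 0.26160372 0.51615007] [ 7.91298754e+00  2.18128311e+01  9.82314206e+01  3.10852278e-03
  6.00179614e+01 -1.37763876e+02] -124.32467506444256
[379 188] 269 103
```

View pics/w2z.png

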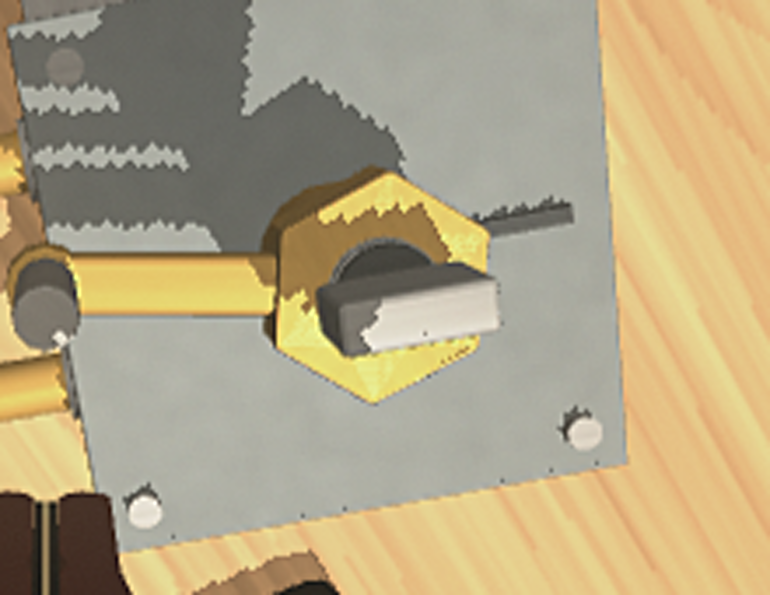

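The zoomed wrist view shows the bar top edges running (332,308)-(497,277) and (347,356)-(497,328). The lid edge runs (122,552)-(628,465), the right ridge (490,230)-(572,212), and the post top is at (46,318).

```bash
python3 - <<'E'
from h import *
ang=lambda a,b:np.degrees(np.arctan2(*(a-b)[[1,0]]))
W=lambda u,v,z:ray('w2',269+u/3.5-.36,103+v/3.5-.36,z)
for a,b,z in[((332,308),(497,277),.173),((347,356),(497,328),.173),((122,552),(628,465),.106),((497,237),(573,222),.109),((600,0),(628,465),.106)]:
    print(ang(W(*a,z),W(*b,z)))
print('bar',(W(332,308,.173)+W(497,278,.173)+W(497,327,.173)+W(347,356,.173))/4)
p=W(46,318,.173);ce=np.array([.5137,.1068,.173]);print('post',p,ang(p,ce),np.linalg.norm((p-ce)[:2]))
# auto: lid edge line & bar edges via LSD
g=cv2.cvtColor(cv2.imread('pics/w2.png'),cv2.COLOR_BGR2GRAY)
for l in cv2.createLineSegmentDetector().detect(g)[0][:,0]:
    L=np.hypot(l[2]-l[0],l[3]-l[1])
    if L>22 and 265<l[0]<460 and 95<l[1]<270 and 265<l[2]<460: 
        print(((l-[269,103]*2)*3.5).round(),[round(ang(ray('w2',l[2],l[3],z),ray('w2',l[0],l[1],z)),1) for z in(.106,.173)])
E
```

```text
-23.238009302229862
-23.189136995614934
-23.695405041310092
-22.784368831843814
-113.75199098348278
bar [0.51364323 0.10497111 0.173     ]
post [0.5667424  0.06898837 0.173     ] -35.483425492744324 0.06513996646183452
[337. 360. 305. 289.] [np.float64(-97.4), np.float64(-97.4)]
[112. 551. 144. 623.] [np.float64(79.0), np.float64(79.0)]
[309. 540. 356. 628.] [np.float64(84.8), np.float64(84.8)]
[388. 170. 285. 226.] [np.float64(-4.9), np.float64(-4.9)]
[491. 233. 390. 172.] [np.float64(-63.9), np.float64(-63.9)]
[ 39. 508.  39. 749.] [np.float64(55.7), np.float64(55.7)]
[491. 279. 347. 302.] [np.float64(-24.7), np.float64(-24.7)]
[273. 257.  67. 259.] [np.float64(-33.7), np.float64(-33.7)]
[ 71. 248. 211. 249.] [np.float64(145.7), np.float64(145.7)]
[569. 220. 491. 233.] [np.float64(-24.7), np.float64(-24.7)]
[94.  9. 10. 24.] [np.float64(-24.2), np.float64(-24.2)]
[368. 402. 441. 364.] [np.float64(175.1), np.float64(175.1)]
[280. 348. 367. 398.] [np.float64(115.7), np.float64(115.7)]
[ 84. 308. 259. 309.] [np.float64(145.6), np.float64(145.6)]
[540. 477. 263. 527.] [np.float64(-23.3), np.float64(-23.3)]
[106.   1. 242. -25.] [np.float64(156.3), np.float64(156.3)]
[255. 318.  89. 317.] [np.float64(-34.5), np.float64(-34.5)]
[422. 264. 342. 279.] [np.float64(-23.7), np.float64(-23.7)]
[ 58. 569.  60. 687.] [np.float64(57.0), np.float64(57.0)]
[602. 472. 658. 565.] [np.float64(90.2), np.float64(90.2)]
[649. 569. 593. 476.] [np.float64(-90.0), np.float64(-90.0)]
```

Emit:
jog_arm(
  increments=[
    [[0,0,0.3],[0,0,0],255],
    [[0,0,0.6],[0,0,0],255],
    [[0,0,0.7],[0,0,0],255],
    [[0,0,0.6],[0,0,0],255],
    [[0,0,0.22],[0,0,0],255],
    [[0,0,0],[0,0,0],255],
    [[0.15,0,0],[0,0,0],255],
    [[0.15,0,0],[0,0,0],255],
    [[0.08,0,0],[0,0,0],255],
    [[0,0,0],[0,0,0],255],
  ],
  newtons=20,
)

```text
time: 13.2
eef_pos: [0.5777, 0.0849, 0.1563]
orientation: [[-0.563, -0.826, 0.001], [-0.826, 0.563, 0.0], [-0.001, -0.001, -1.0]]
ft_force: [-0.1, 0.1, -0.3]
width: 0.0006
gripper_force: 0.0
```

Emit:
jog_arm(
  increments=[
    [[0.05,0,0],[0,0,0],255],
    [[0.05,0,0],[0,0,0],255],
    [[0.07,-0.015,0],[0,0,0.25],255],
    [[0.137,-0.03,0],[0,0,0.5],255],
    [[0.137,-0.03,0],[0,0,0.5],255],
    [[0.137,-0.03,0],[0,0,0.5],255],
    [[0.137,-0.03,0],[0,0,0.5],255],
    [[0.137,-0.03,0],[0,0,0.5],255],
    [[0.137,-0.03,0],[0,0,0.5],255],
    [[0.07,-0.015,0],[0,0,0.25],255],
  ],
)

```text
time: 14.2
eef_pos: [0.5635, 0.062, 0.1556]
orientation: [[-0.823, -0.568, -0.0], [-0.568, 0.823, 0.0], [0.0, 0.0, -1.0]]
ft_force: [0.7, 0.3, -0.7]
width: 0.0005
gripper_force: 0.5
```

Emit:
jog_arm(
  increments=[
    [[0.137,-0.03,0],[0,0,0.5],255],
    [[0.137,-0.03,0],[0,0,0.5],255],
    [[0.137,-0.03,0],[0,0,0.5],255],
    [[0.137,-0.03,0],[0,0,0.5],255],
    [[0.137,-0.03,0],[0,0,0.5],255],
    [[0.137,-0.03,0],[0,0,0.5],255],
    [[0.137,-0.03,0],[0,0,0.5],255],
    [[0.137,-0.03,0],[0,0,0.5],255],
    [[0.137,-0.03,0],[0,0,0.5],255],
    [[0.137,-0.03,0],[0,0,0.5],255],
  ],
)

```text
time: 15.2
eef_pos: [0.5347, 0.043, 0.1557]
orientation: [[-0.997, -0.08, 0.0], [-0.08, 0.997, 0.0], [-0.0, -0.0, -1.0]]
ft_force: [1.5, 0.2, -0.9]
width: 0.0007
gripper_force: 0.5
```

```bash
cat > st.py <<'E'
from h import *
s=sense();R=s['orientation'];h=np.degrees(np.arctan2(R[1,0],R[0,0]));d=R.T@(np.array([.5136,.106,.155])-s['eef_pos'])
print(s['time'],'h',h,'lever',(h-270)%360-360,'F tool',(R.T@s['ft_force']).round(2),'torque',s['ft_torque'].round(3),'axis rel',(d*1e3).round(1),'j6',s['joint_positions'][5])
E
python3 st.py
```

```text
15.2 h -175.38796749285146 lever -85.38796749285143 F tool [-1.49  0.07  0.91] torque [ 0.158 -0.25   0.017] axis rel [16.  64.5  0.7] j6 -91.28727014275594
```

Free-running force is about 1.5 N, so I'll carry on.

Emit:
jog_arm(
  increments=[
    [[0.137,-0.03,0],[0,0,0.5],255],
    [[0.137,-0.03,0],[0,0,0.5],255],
    [[0.137,-0.03,0],[0,0,0.5],255],
    [[0.137,-0.03,0],[0,0,0.5],255],
    [[0.137,-0.03,0],[0,0,0.5],255],
    [[0.137,-0.03,0],[0,0,0.5],255],
    [[0.137,-0.03,0],[0,0,0.5],255],
    [[0.137,-0.03,0],[0,0,0.5],255],
    [[0.137,-0.03,0],[0,0,0.5],255],
    [[0.07,-0.015,0],[0,0,0.25],255],
  ],
)

```text
time: 16.2
eef_pos: [0.5017, 0.0405, 0.1557]
orientation: [[-0.915, 0.404, 0.0], [0.404, 0.915, -0.0], [-0.0, -0.0, -1.0]]
ft_force: [1.5, -1.1, 0.4]
width: 0.0007
gripper_force: 0.4
```

```bash
python3 st.py
```

```text
16.2 h 156.154129071677 lever -113.845870928323 F tool [-1.78 -0.4  -0.42] torque [-0.089 -0.289 -0.018] axis rel [15.6 64.7  0.7] j6 -62.88241394067562
```

Emit:
jog_arm(
  increments=[
    [[0.137,-0.03,0],[0,0,0.5],255],
    [[0.137,-0.03,0],[0,0,0.5],255],
    [[0.137,-0.03,0],[0,0,0.5],255],
    [[0.137,-0.03,0],[0,0,0.5],255],
    [[0.137,-0.03,0],[0,0,0.5],255],
    [[0.137,-0.03,0],[0,0,0.5],255],
    [[0.137,-0.03,0],[0,0,0.5],255],
    [[0.07,-0.015,0],[0,0,0.25],255],
    [[0,0,0],[0,0,0],255],
    [[0,0,0],[0,0,0],255],
  ],
)

```text
time: 17.2
eef_pos: [0.4775, 0.05, 0.1557]
orientation: [[-0.692, 0.722, -0.0], [0.722, 0.692, 0.0], [0.0, -0.0, -1.0]]
ft_force: [0.9, 0.4, -0.5]
width: 0.0007
gripper_force: 0.0
```

```bash
python3 st.py
```

```text
17.2 h 133.813844493273 lever -136.186155506727 F tool [-0.35  0.96  0.47] torque [-0.029 -0.136  0.017] axis rel [15.4 64.8  0.7] j6 -39.25531376046881
```

Emit:
jog_arm(
  increments=[
    [[0.137,-0.03,0],[0,0,0.5],255],
    [[0.137,-0.03,0],[0,0,0.5],255],
    [[0.137,-0.03,0],[0,0,0.5],255],
    [[0.137,-0.03,0],[0,0,0.5],255],
    [[0.137,-0.03,0],[0,0,0.5],255],
    [[0.137,-0.03,0],[0,0,0.5],255],
    [[0.137,-0.03,0],[0,0,0.5],255],
    [[0.137,-0.03,0],[0,0,0.5],255],
    [[0.07,-0.015,0],[0,0,0.25],255],
    [[0,0,0],[0,0,0],255],
  ],
)

```text
time: 18.2
eef_pos: [0.4566, 0.0711, 0.1557]
orientation: [[-0.314, 0.949, -0.0], [0.949, 0.314, -0.0], [0.0, -0.0, -1.0]]
ft_force: [0.4, -0.6, 0.1]
width: 0.0006
gripper_force: 0.2
```

```bash
python3 st.py
```

```text
18.2 h 108.29993103231529 lever -161.70006896768473 F tool [-0.64  0.16 -0.12] torque [-0.084 -0.138  0.011] axis rel [15.2 65.1  0.6] j6 -10.924845251330382
```

Emit:
jog_arm(
  increments=[
    [[0.137,-0.03,0],[0,0,0.5],255],
    [[0.137,-0.03,0],[0,0,0.5],255],
    [[0.137,-0.03,0],[0,0,0.5],255],
    [[0.137,-0.03,0],[0,0,0.5],255],
    [[0.137,-0.03,0],[0,0,0.5],255],
    [[0.137,-0.03,0],[0,0,0.5],255],
    [[0.137,-0.03,0],[0,0,0.5],255],
    [[0.07,-0.015,0],[0,0,0.25],255],
    [[0,0,0],[0,0,0],255],
    [[0,0,0],[0,0,0],255],
  ],
)

```text
time: 19.2
eef_pos: [0.4474, 0.0955, 0.1557]
orientation: [[0.073, 0.997, -0.0], [0.997, -0.073, 0.0], [0.0, -0.0, -1.0]]
ft_force: [0.2, -1.5, 0.6]
width: 0.0003
gripper_force: 0.1
```

```bash
python3 st.py
```

```text
19.2 h 85.8348665851943 lever -184.1651334148057 F tool [-1.46  0.29 -0.6 ] torque [-0.055 -0.058  0.034] axis rel [15.3 65.3  0.7] j6 14.709496466699381
```

Emit:
jog_arm(
  increments=[
    [[0.137,-0.03,0],[0,0,0.5],255],
    [[0.137,-0.03,0],[0,0,0.5],255],
    [[0.137,-0.03,0],[0,0,0.5],255],
    [[0.137,-0.03,0],[0,0,0.5],255],
    [[0.137,-0.03,0],[0,0,0.5],255],
    [[0.07,-0.015,0],[0,0,0.25],255],
    [[0,0,0],[0,0,0],255],
    [[0,0,0],[0,0,0],255],
    [[0,0,0],[0,0,0],255],
    [[0,0,0],[0,0,0],255],
  ],
)

```text
time: 20.2
eef_pos: [0.4468, 0.1147, 0.1557]
orientation: [[0.354, 0.935, -0.0], [0.935, -0.354, 0.0], [-0.0, -0.0, -1.0]]
ft_force: [-1.0, 0.2, -1.6]
width: 0.0001
gripper_force: 0.5
```

```bash
python3 st.py
```

```text
20.2 h 69.27617028653134 lever -200.72382971346866 F tool [-0.19 -0.97  1.63] torque [-0.17   0.038 -0.005] axis rel [15.5 65.5  0.6] j6 33.63315348110368
```

Emit:
jog_arm(
  increments=[
    [[0.137,-0.03,0],[0,0,0.5],255],
    [[0.137,-0.03,0],[0,0,0.5],255],
    [[0.137,-0.03,0],[0,0,0.5],255],
    [[0.137,-0.03,0],[0,0,0.5],255],
    [[0.137,-0.03,0],[0,0,0.5],255],
    [[0.07,-0.015,0],[0,0,0.25],255],
    [[0,0,0],[0,0,0],255],
    [[0,0,0],[0,0,0],255],
    [[0,0,0],[0,0,0],255],
    [[0,0,0],[0,0,0],255],
  ],
)

```text
time: 21.2
eef_pos: [0.4518, 0.1332, 0.1556]
orientation: [[0.605, 0.796, -0.0], [0.796, -0.605, -0.0], [-0.0, -0.0, -1.0]]
ft_force: [-2.2, -1.1, -1.4]
width: 0.0009
gripper_force: 1.3
```

```bash
python3 st.py; python3 -c "
from h import *
snap('top','t2');a=cv2.imread('pics/t2.png')[180:280,200:330];cv2.imwrite('pics/t2z.png',cv2.resize(a,None,fx=5,fy=5,interpolation=cv2.INTER_CUBIC))"
```

```text
21.2 h 52.772073282766705 lever -217.2279267172333 F tool [-2.24 -1.09  1.43] torque [-0.375  0.28  -0.077] axis rel [15.7 65.7  0.6] j6 52.202280264517206
```

View pics/t2z.png

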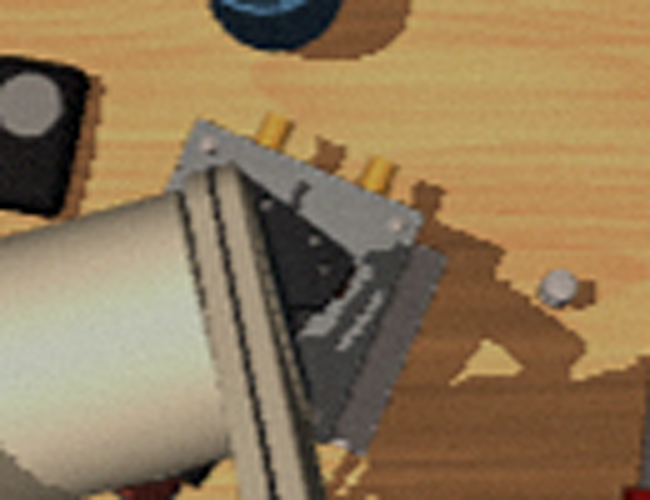

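The arm hides the filter in the top view, but the force is starting to rise. I'll continue in smaller steps.

Emit:
jog_arm(
  increments=[
    [[0.09,-0.02,0],[0,0,0.33],255],
    [[0.09,-0.02,0],[0,0,0.33],255],
    [[0.09,-0.02,0],[0,0,0.33],255],
    [[0.09,-0.02,0],[0,0,0.33],255],
    [[0.09,-0.02,0],[0,0,0.33],255],
    [[0,0,0],[0,0,0],255],
    [[0,0,0],[0,0,0],255],
    [[0,0,0],[0,0,0],255],
    [[0,0,0],[0,0,0],255],
    [[0,0,0],[0,0,0],255],
  ],
)

```text
time: 22.25
eef_pos: [0.4573, 0.1434, 0.1556]
orientation: [[0.733, 0.68, -0.0], [0.68, -0.733, 0.0], [-0.0, -0.0, -1.0]]
ft_force: [-3.4, -2.1, -3.2]
width: 0.0006
gripper_force: 1.7
```

```bash
python3 st.py
```

```text
22.25 h 42.86468806145223 lever -227.13531193854777 F tool [-3.9  -0.77  3.25] torque [-0.311  0.515  0.031] axis rel [15.8 65.7  0.6] j6 63.11094701078515
```

Emit:
jog_arm(
  increments=[
    [[0.09,-0.02,0],[0,0,0.33],255],
    [[0.09,-0.02,0],[0,0,0.33],255],
    [[0.09,-0.02,0],[0,0,0.33],255],
    [[0.09,-0.02,0],[0,0,0.33],255],
    [[0.09,-0.02,0],[0,0,0.33],255],
    [[0,0,0],[0,0,0],255],
    [[0,0,0],[0,0,0],255],
    [[0,0,0],[0,0,0],255],
    [[0,0,0],[0,0,0],255],
    [[0,0,0],[0,0,0],255],
  ],
)

```text
time: 23.25
eef_pos: [0.4647, 0.1525, 0.1557]
orientation: [[0.839, 0.544, 0.0], [0.544, -0.839, 0.0], [0.0, -0.0, -1.0]]
ft_force: [-3.1, -0.4, -1.8]
width: 0.0004
gripper_force: 1.6
```

```bash
python3 st.py
```

```text
23.25 h 32.96410442585895 lever -237.03589557414105 F tool [-2.81 -1.39  1.8 ] torque [-0.122  0.578 -0.018] axis rel [15.7 65.6  0.7] j6 73.79366145008873
```

```bash
cat > av.py <<'E'
from h import *
A=[]
for i in range(8):
    get_image('top');s=sense();R=s['orientation'];A.append(np.r_[R.T@s['ft_force'],R.T@s['ft_torque']])
A=np.array(A);print('mean',A.mean(0).round(3),'sd',A.std(0).round(3))
E
python3 av.py;python3 st.py
```

```text
mean [-2.749 -1.885  1.832  0.301 -0.53  -0.024] sd [0.436 0.303 0.695 0.042 0.016 0.026]
23.65 h 32.953018008917105 lever -237.0469819910829 F tool [-2.88 -2.12  1.41] torque [-0.032  0.608  0.024] axis rel [15.7 65.6  0.7] j6 73.80831383613035
```

Emit:
jog_arm(
  increments=[
    [[0.09,-0.02,0],[0,0,0.33],255],
    [[0.09,-0.02,0],[0,0,0.33],255],
    [[0.09,-0.02,0],[0,0,0.33],255],
    [[0.09,-0.02,0],[0,0,0.33],255],
    [[0,0,0],[0,0,0],255],
    [[0,0,0],[0,0,0],255],
    [[0,0,0],[0,0,0],255],
    [[0,0,0],[0,0,0],255],
    [[0,0,0],[0,0,0],255],
    [[0,0,0],[0,0,0],255],
  ],
)

```text
time: 24.65
eef_pos: [0.4714, 0.1587, 0.1557]
orientation: [[0.906, 0.423, -0.0], [0.423, -0.906, 0.0], [-0.0, -0.0, -1.0]]
ft_force: [-5.0, -0.1, -1.9]
width: 0.0003
gripper_force: 2.2
```

```bash
python3 av.py;python3 st.py
```

```text
mean [-4.23  -2.77   2.081  0.471 -0.764 -0.029] sd [0.712 0.363 0.726 0.035 0.006 0.038]
25.05 h 25.03478075340038 lever -244.96521924659962 F tool [-4.72 -2.41  3.33] torque [0.121 0.898 0.017] axis rel [16.  65.6  0.6] j6 82.19139054265132
```

Emit:
jog_arm(
  increments=[
    [[0.09,-0.03,0],[0,0,0.33],255],
    [[0.09,-0.03,0],[0,0,0.33],255],
    [[0.09,-0.03,0],[0,0,0.33],255],
    [[0.09,-0.03,0],[0,0,0.33],255],
    [[0,0,0],[0,0,0],255],
    [[0,0,0],[0,0,0],255],
    [[0,0,0],[0,0,0],255],
    [[0,0,0],[0,0,0],255],
    [[0,0,0],[0,0,0],255],
    [[0,0,0],[0,0,0],255],
  ],
)

```text
time: 26.05
eef_pos: [0.4787, 0.1646, 0.1557]
orientation: [[0.956, 0.294, 0.0], [0.294, -0.956, -0.0], [-0.0, 0.0, -1.0]]
ft_force: [-2.8, -4.0, -2.9]
width: 0.0009
gripper_force: 2.4
```

```bash
python3 av.py;python3 st.py
```

```text
mean [-4.232  2.942  3.066 -0.511 -0.808  0.015] sd [0.447 0.668 0.371 0.032 0.022 0.029]
26.45 h 17.120016926797078 lever -252.87998307320294 F tool [-3.62  3.72  3.25] torque [-0.69   0.67  -0.049] axis rel [16.1 66.3  0.7] j6 90.53413651737785
```

Emit:
jog_arm(
  increments=[
    [[0.09,-0.018,0],[0,0,0.33],255],
    [[0.09,-0.02,0],[0,0,0.33],255],
    [[0.09,-0.022,0],[0,0,0.33],255],
    [[0.09,-0.022,0],[0,0,0.33],255],
    [[0,0,0],[0,0,0],255],
    [[0,0,0],[0,0,0],255],
    [[0,0,0],[0,0,0],255],
    [[0,0,0],[0,0,0],255],
    [[0,0,0],[0,0,0],255],
    [[0,0,0],[0,0,0],255],
  ],
)

```text
time: 27.45
eef_pos: [0.4865, 0.1688, 0.1555]
orientation: [[0.987, 0.16, -0.001], [0.16, -0.987, -0.0], [-0.001, 0.0, -1.0]]
ft_force: [-4.1, -2.5, -3.4]
width: 0.0004
gripper_force: 2.6
```

```bash
python3 av.py;python3 st.py
```

```text
mean [-4.48   2.283  3.505 -0.477 -0.863  0.014] sd [0.467 0.29  0.462 0.037 0.029 0.021]
27.85 h 9.198677203106158 lever -260.8013227968938 F tool [-4.32  2.14  3.78] torque [-0.646  0.788  0.007] axis rel [16.7 66.3  0.5] j6 98.62167251567725
```

```bash
cat > bar.py <<'E'
from h import *
import sys
n=sys.argv[1]
snap('wrist',n)
ang=lambda a,b:np.degrees(np.arctan2(*(a-b)[[1,0]]))
c=proj(n,[.5136,.106,.173]);print('c',c)
g=cv2.cvtColor(cv2.imread(f'pics/{n}.png'),cv2.COLOR_BGR2GRAY)
for l in cv2.createLineSegmentDetector().detect(g)[0][:,0]:
    m=(l[:2]+l[2:])/2;L=np.hypot(*(l[:2]-l[2:]))
    if L>18:
        for z,r,t in((.173,30,'bar?'),(.106,110,'lid?')):
            d=(ray(n,l[2],l[3],z)-ray(n,l[0],l[1],z));a=np.degrees(np.arctan2(d[1],d[0]));a=(a+23.7+90)%180-90
            rr=np.linalg.norm((ray(n,*m,z)-[.5136,.106,z])[:2])
            if abs(a)<15 and (rr<.014 if t=='bar?' else .025<rr<.08): print(t,l.round(),'dev from -23.7:',round(a,1),'len mm',round(np.linalg.norm(d)*1e3,1))
E
python3 bar.py w3
```

```text
c [427.86705861 245.60985718]
lid? [254. 226. 263. 205.] dev from -23.7: 8.8 len mm 14.5
bar? [438. 216. 401. 263.] dev from -23.7: 0.5 len mm 26.1
lid? [438. 216. 401. 263.] dev from -23.7: 0.5 len mm 38.2
lid? [413. 164. 435. 134.] dev from -23.7: 0.3 len mm 21.3
lid? [451. 123. 462. 109.] dev from -23.7: 0.6 len mm 9.7
lid? [263. 198. 334.  87.] dev from -23.7: 0.3 len mm 77.7
lid? [362.  61. 265. 211.] dev from -23.7: 0.2 len mm 104.1
lid? [334. 270. 353. 245.] dev from -23.7: 0.3 len mm 21.1
lid? [500. 210. 419. 306.] dev from -23.7: 0.2 len mm 80.6
lid? [359. 249. 340. 275.] dev from -23.7: 0.3 len mm 21.9
lid? [402.  86. 413.  69.] dev from -23.7: 3.5 len mm 10.4
lid? [437. 136. 416. 164.] dev from -23.7: 0.3 len mm 20.3
lid? [470. 111. 456. 126.] dev from -23.7: -8.7 len mm 11.0
bar? [417. 271. 440. 244.] dev from -23.7: -0.2 len mm 15.8
lid? [417. 271. 440. 244.] dev from -23.7: -0.2 len mm 23.2
lid? [353. 248. 337. 270.] dev from -23.7: 0.2 len mm 18.8
```

Emit:
jog_arm(
  increments=[
    [[0.09,-0.02,0],[0,0,0.33],255],
    [[0.09,-0.022,0],[0,0,0.33],255],
    [[0.09,-0.022,0],[0,0,0.33],255],
    [[0.09,-0.022,0],[0,0,0.33],255],
    [[0,0,0],[0,0,0],255],
    [[0,0,0],[0,0,0],255],
    [[0,0,0],[0,0,0],255],
    [[0,0,0],[0,0,0],255],
    [[0,0,0],[0,0,0],255],
    [[0,0,0],[0,0,0],255],
  ],
)

```text
time: 28.9
eef_pos: [0.4949, 0.1719, 0.1554]
orientation: [[1.0, 0.022, -0.002], [0.022, -1.0, -0.0], [-0.002, 0.0, -1.0]]
ft_force: [-4.6, -3.6, -3.3]
width: 0.0005
gripper_force: 2.8
```

```bash
python3 av.py;python3 st.py
```

```text
mean [-4.962  2.935  3.349 -0.513 -0.94   0.039] sd [0.536 0.483 0.516 0.021 0.026 0.028]
29.3 h 1.2746312657062677 lever -268.72536873429374 F tool [-5.27  3.64  2.05] torque [-0.511  0.935 -0.074] axis rel [17.2 66.3  0.4] j6 106.57260223329781
```

Emit:
jog_arm(
  increments=[
    [[0.09,-0.014,0],[0,0,0.33],255],
    [[0.09,-0.016,0],[0,0,0.33],255],
    [[0.09,-0.018,0],[0,0,0.33],255],
    [[0.09,-0.02,0],[0,0,0.33],255],
    [[0.09,-0.02,0],[0,0,0.33],255],
    [[0,0,0],[0,0,0],255],
    [[0,0,0],[0,0,0],255],
    [[0,0,0],[0,0,0],255],
    [[0,0,0],[0,0,0],255],
    [[0,0,0],[0,0,0],255],
  ],
)

```text
time: 30.3
eef_pos: [0.5074, 0.174, 0.156]
orientation: [[0.989, -0.15, 0.001], [-0.15, -0.989, 0.001], [0.001, -0.001, -1.0]]
ft_force: [-1.7, -0.2, -1.1]
width: 0.0005
gripper_force: 1.2
```

```bash
python3 av.py;python3 st.py
```

```text
mean [-2.118 -0.826  1.088  0.168 -0.385 -0.015] sd [0.59  0.601 0.337 0.051 0.041 0.024]
30.7 h -8.62414625876365 lever -278.62414625876363 F tool [-2.17 -0.85  0.88] torque [ 0.264  0.29  -0.   ] axis rel [16.4 66.2  0.9] j6 116.27259016015114
```

```bash
python3 bar.py w4; cp pics/w4.png pics/w4v.png
```

```text
c [426.99971893 246.72913103]
lid? [269. 241. 269. 222.] dev from -23.7: 13.9 len mm 12.7
lid? [398. 159. 410. 125.] dev from -23.7: 0.4 len mm 20.7
lid? [505. 165. 440. 314.] dev from -23.7: 0.3 len mm 106.2
lid? [279. 205. 308.  97.] dev from -23.7: 0.5 len mm 67.0
lid? [426. 109. 434.  86.] dev from -23.7: 0.6 len mm 13.6
lid? [372. 255. 364. 279.] dev from -23.7: 1.9 len mm 17.8
lid? [317.  82. 290. 178.] dev from -23.7: -0.0 len mm 58.0
lid? [458.  92. 450. 114.] dev from -23.7: 0.0 len mm 13.0
lid? [357. 276. 365. 252.] dev from -23.7: 0.5 len mm 17.7
lid? [365.  91. 372.  65.] dev from -23.7: 3.1 len mm 14.3
lid? [442.  85. 431. 111.] dev from -23.7: -2.9 len mm 15.1
lid? [413. 125. 401. 158.] dev from -23.7: 0.1 len mm 20.0
lid? [255. 206. 265. 165.] dev from -23.7: 0.5 len mm 26.3
bar? [428. 216. 407. 269.] dev from -23.7: 0.1 len mm 26.1
lid? [428. 216. 407. 269.] dev from -23.7: 0.1 len mm 38.2
lid? [290. 182. 284. 203.] dev from -23.7: 0.7 len mm 14.3
lid? [446. 113. 455.  90.] dev from -23.7: 0.3 len mm 13.4
bar? [426. 273. 446. 223.] dev from -23.7: 0.0 len mm 24.8
lid? [426. 273. 446. 223.] dev from -23.7: 0.0 len mm 36.2
lid? [367. 256. 359. 277.] dev from -23.7: 0.6 len mm 15.8
```

View pics/w4v.png

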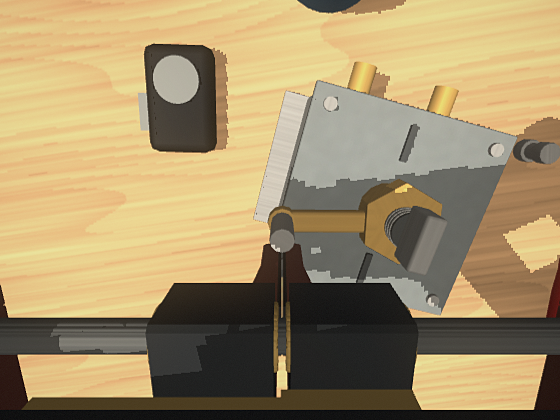

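The view shows the bar in line with the ridges and the post at (283,238), centred on the closed fingertips. At rest the force relaxes, so I'll read it while moving slowly.

Emit:
jog_arm(
  increments=[
    [[0.046,-0.011,0],[0,0,0.167],255],
    [[0.046,-0.011,0],[0,0,0.167],255],
    [[0.046,-0.011,0],[0,0,0.167],255],
    [[0.046,-0.011,0],[0,0,0.167],255],
    [[0.046,-0.011,0],[0,0,0.167],255],
    [[0.046,-0.011,0],[0,0,0.167],255],
    [[0.046,-0.011,0],[0,0,0.167],255],
    [[0.046,-0.011,0],[0,0,0.167],255],
    [[0.046,-0.011,0],[0,0,0.167],255],
    [[0.046,-0.011,0],[0,0,0.167],255],
  ],
)

```text
time: 31.75
eef_pos: [0.518, 0.1742, 0.1556]
orientation: [[0.947, -0.321, -0.002], [-0.321, -0.947, 0.0], [-0.002, 0.0, -1.0]]
ft_force: [-6.1, 4.6, 1.6]
width: 0.0004
gripper_force: 3.2
```

```bash
python3 st.py; python3 av.py;python3 st.py
```

```text
31.75 h -18.740363997750986 lever -288.740363997751 F tool [-7.28 -2.43 -1.62] torque [0.785 0.989 0.019] axis rel [17.7 66.   0.5] j6 126.01108835779092
mean [-5.082 -1.681 -0.126  0.332 -0.895 -0.015] sd [0.434 0.332 0.323 0.032 0.039 0.027]
32.15 h -18.704296929666903 lever -288.7042969296669 F tool [-4.5  -1.71 -0.65] torque [0.61  0.712 0.03 ] axis rel [17.4 66.   0.6] j6 125.97317588100384
```

Emit:
jog_arm(
  increments=[
    [[0.023,-0.008,0],[0,0,0.08],255],
    [[0.023,-0.008,0],[0,0,0.08],255],
    [[0.023,-0.007,0],[0,0,0.08],255],
    [[0.023,-0.006,0],[0,0,0.08],255],
    [[0.023,-0.006,0],[0,0,0.08],255],
    [[0.023,-0.006,0],[0,0,0.08],255],
    [[0.023,-0.006,0],[0,0,0.08],255],
    [[0.023,-0.006,0],[0,0,0.08],255],
    [[0.023,-0.006,0],[0,0,0.08],255],
    [[0.023,-0.006,0],[0,0,0.08],255],
  ],
)

```text
time: 33.15
eef_pos: [0.5244, 0.1734, 0.1555]
orientation: [[0.917, -0.399, -0.001], [-0.399, -0.917, 0.0], [-0.001, 0.0, -1.0]]
ft_force: [-4.9, 2.4, -0.1]
width: 0.0007
gripper_force: 3.0
```

```bash
python3 st.py; python3 bar.py w5 | grep bar
```

```text
33.15 h -23.50848107197995 lever -293.50848107197993 F tool [-5.47 -0.21  0.11] torque [0.594 0.894 0.027] axis rel [17.  66.1  0.5] j6 130.53464799780977
bar? [437. 251. 434. 272.] dev from -23.7: 0.5 len mm 10.3
bar? [420. 217. 414. 271.] dev from -23.7: 0.3 len mm 25.3
bar? [437. 247. 440. 219.] dev from -23.7: -0.4 len mm 12.8
```

Emit:
jog_arm(
  increments=[
    [[0.046,-0.01,0],[0,0,0.167],255],
    [[0.046,-0.01,0],[0,0,0.167],255],
    [[0.046,-0.01,0],[0,0,0.167],255],
    [[0.046,-0.01,0],[0,0,0.167],255],
    [[0.046,-0.011,0],[0,0,0.167],255],
    [[0.046,-0.011,0],[0,0,0.167],255],
    [[0.046,-0.011,0],[0,0,0.167],255],
    [[0.046,-0.011,0],[0,0,0.167],255],
    [[0.046,-0.011,0],[0,0,0.167],255],
    [[0.046,-0.011,0],[0,0,0.167],255],
  ],
)

```text
time: 34.2
eef_pos: [0.5351, 0.1708, 0.1554]
orientation: [[0.833, -0.553, -0.002], [-0.553, -0.833, 0.001], [-0.002, 0.001, -1.0]]
ft_force: [-7.5, 7.4, -0.2]
width: 0.0002
gripper_force: 4.8
```

```bash
python3 st.py; python3 bar.py w6 | grep bar;python3 av.py;python3 st.py
```

```text
34.2 h -33.5569355814093 lever -303.5569355814093 F tool [-10.31  -2.03   0.22] torque [1.193 1.333 0.019] axis rel [17.9 65.9  0.4] j6 139.93474594266172
bar? [438. 233. 437. 269.] dev from -23.7: -4.8 len mm 17.4
bar? [417. 216. 417. 271.] dev from -23.7: -4.2 len mm 26.1
mean [-2.973  0.019  1.789  0.042 -0.573  0.019] sd [0.357 0.294 0.423 0.038 0.073 0.037]
34.65 h -33.477417648325236 lever -303.47741764832523 F tool [-2.24 -0.08  2.12] torque [ 0.343  0.384 -0.02 ] axis rel [16.4 66.   0.7] j6 139.87490235256251
```

The last step dragged the spindle: the bar now sits about 4.5° clockwise of the marks. I'll redo it properly by backing the nut off, resetting the bar and then re-tightening more gently. First I go over to the far side of the post.

Emit:
jog_arm(
  increments=[
    [[-0.1,0,0],[0,0,0],255],
    [[-0.1,0,-0.5],[0,0,0],255],
    [[0,0,-0.7],[0,0,0],255],
    [[0.4,0,-0.1],[0,0,0],255],
    [[0.7,0,0],[0,0,0],255],
    [[0.6,0,0],[0,0,0],255],
    [[0.1,0,0.1],[0,0,0],255],
    [[0,0,0.6],[0,0,0],255],
    [[0,0,0.5],[0,0,0],255],
    [[0,0,0.1],[0,0,0],255],
  ],
)

```text
time: 35.65
eef_pos: [0.5674, 0.1479, 0.1527]
orientation: [[0.834, -0.551, -0.005], [-0.551, -0.834, -0.001], [-0.003, 0.004, -1.0]]
ft_force: [-0.6, -0.3, 0.1]
width: 0.0004
gripper_force: 0.0
```

```bash
python3 st.py
```

```text
35.65 h -33.457617766986544 lever -303.4576177669866 F tool [-0.34  0.64 -0.05] torque [ 0.082  0.018 -0.027] axis rel [-21.8  64.6  -2. ] j6 136.89864007115523
```

Emit:
jog_arm(
  increments=[
    [[-0.1,0,0],[0,0,0],255],
    [[-0.14,0,0],[0,0,0],255],
    [[-0.09,-0.019,0],[0,0,-0.33],255],
    [[-0.183,-0.038,0],[0,0,-0.667],255],
    [[-0.183,-0.038,0],[0,0,-0.667],255],
    [[-0.183,-0.038,0],[0,0,-0.667],255],
    [[-0.183,-0.038,0],[0,0,-0.667],255],
    [[-0.183,-0.038,0],[0,0,-0.667],255],
    [[-0.183,-0.038,0],[0,0,-0.667],255],
    [[-0.183,-0.038,0],[0,0,-0.667],255],
  ],
)

```text
time: 36.65
eef_pos: [0.5368, 0.1707, 0.1568]
orientation: [[0.998, -0.057, 0.005], [-0.057, -0.998, 0.001], [0.005, -0.001, -1.0]]
ft_force: [4.5, 0.4, -1.8]
width: 0.0004
gripper_force: 2.2
```

```bash
python3 st.py;python3 bar.py w7|grep bar
```

```text
36.65 h -3.2772119294934536 lever -273.27721192949343 F tool [ 4.45 -0.68  1.83] torque [ 0.141 -0.801 -0.002] axis rel [-19.5  65.9   1.7] j6 109.73287764093604
bar? [424. 289. 410. 310.] dev from -23.7: -5.5 len mm 12.3
bar? [428. 315. 439. 299.] dev from -23.7: -6.3 len mm 9.4
```

Emit:
jog_arm(
  increments=[
    [[-0.183,-0.038,0],[0,0,-0.667],255],
    [[-0.183,-0.038,0],[0,0,-0.667],255],
    [[-0.183,-0.038,0],[0,0,-0.667],255],
    [[-0.09,-0.019,0],[0,0,-0.33],255],
    [[0.15,0,0],[0,0,0],255],
    [[0.15,0,-0.4],[0,0,0],255],
    [[0,0,-0.7],[0,0,0],200],
    [[0,0,-0.7],[0,0,1],150],
    [[0,0,-0.1],[0,0,1],120],
    [[0,0,0],[0,0,1],120],
  ],
  newtons=10,
)

```text
time: 37.7
eef_pos: [0.5274, 0.1743, 0.2049]
orientation: [[0.991, -0.136, 0.002], [-0.136, -0.991, 0.0], [0.002, -0.001, -1.0]]
ft_force: [-0.6, -0.0, -0.2]
width: 0.0294
gripper_force: 0.0
```

```bash
python3 st.py; python3 bar.py w8
```

```text
37.7 h -7.819341575595862 lever -277.81934157559584 F tool [-0.6   0.08  0.19] torque [0.019 0.009 0.006] axis rel [-4.5 69.5 49.9] j6 114.88618173808425
c [395.40134612 249.57017265]
lid? [474. 164. 426. 277.] dev from -23.7: 0.3 len mm 96.3
lid? [379. 178. 389. 152.] dev from -23.7: -0.3 len mm 20.4
lid? [345. 275. 353. 253.] dev from -23.7: 0.6 len mm 20.4
lid? [278. 227. 293. 177.] dev from -23.7: 0.1 len mm 41.9
lid? [292. 176. 308. 121.] dev from -23.7: 0.2 len mm 42.3
lid? [315. 118. 300. 168.] dev from -23.7: 0.1 len mm 38.2
lid? [280. 238. 273. 266.] dev from -23.7: 2.4 len mm 24.6
lid? [421. 140. 428. 122.] dev from -23.7: 1.3 len mm 13.0
bar? [403. 251. 392. 270.] dev from -23.7: -5.9 len mm 13.5
lid? [403. 251. 392. 270.] dev from -23.7: -5.9 len mm 18.2
lid? [417. 119. 410. 136.] dev from -23.7: -2.2 len mm 12.9
bar? [398. 227. 379. 265.] dev from -23.7: -5.7 len mm 25.5
lid? [398. 227. 379. 265.] dev from -23.7: -5.7 len mm 34.4
lid? [300. 172. 282. 234.] dev from -23.7: 0.4 len mm 51.7
```

Emit:
jog_arm(
  increments=[
    [[-0.02,0.3,0],[0,0,0],120],
    [[-0.04,0.7,0],[0,0,0],120],
    [[-0.04,0.8,0],[0,0,0],120],
    [[-0.04,0.7,0],[0,0,0],120],
    [[-0.04,0.28,0],[0,0,0],120],
    [[0,0,0],[0,0,0.9],120],
    [[0,0,0.2],[0,0,1],120],
    [[0,0,0.4],[0,0,1],120],
    [[0,0,0.5],[0,0,0.7],120],
    [[0,0,0.5],[0,0,0],120],
  ],
)

```text
time: 38.75
eef_pos: [0.5129, 0.1054, 0.1628]
orientation: [[0.874, -0.486, 0.0], [-0.486, -0.874, 0.0], [0.0, -0.0, -1.0]]
ft_force: [0.7, -0.0, 0.5]
width: 0.0462
gripper_force: 0.0
```

Emit:
jog_arm(
  increments=[
    [[0,0,0.3],[0,0,0],150],
    [[0,0,0],[0,0,0],180],
    [[0,0,0],[0,0,0],200],
    [[0,0,0],[0,0,0],220],
    [[0,0,0],[0,0,0],240],
    [[0,0,0],[0,0,0],255],
    [[0,0,0],[0,0,0],255],
    [[0,0,0],[0,0,0],255],
    [[0,0,0],[0,0,0],255],
    [[0,0,0],[0,0,0],255],
  ],
  newtons=20,
)

```text
time: 39.75
eef_pos: [0.5139, 0.1068, 0.1563]
orientation: [[0.874, -0.487, 0.002], [-0.487, -0.874, 0.002], [0.001, -0.003, -1.0]]
ft_force: [1.6, 5.3, -1.8]
width: 0.01
gripper_force: 20.0
```

```bash
python3 st.py
```

```text
39.75 h -29.11159152800008 lever -299.1115915280001 F tool [-1.19 -5.46  1.83] torque [ 0.777 -0.273 -0.277] axis rel [0.1 0.9 1.3] j6 129.44478488298083
```

Emit:
jog_arm(
  increments=[
    [[0,-0.04,0],[0,0,0],255],
    [[0,0,0],[0,0,0],255],
    [[0,0,0],[0,0,-0.25],255],
    [[0,0,0],[0,0,-0.3],255],
    [[0,0,0],[0,0,-0.25],255],
    [[0,0,0],[0,0,-0.15],255],
    [[0,0,0],[0,0,0],255],
    [[0,0,0],[0,0,0],255],
    [[0,0,0],[0,0,0],255],
    [[0,0,0],[0,0,0],255],
  ],
  newtons=50,
)

```text
time: 40.75
eef_pos: [0.5139, 0.1069, 0.1562]
orientation: [[0.918, -0.396, 0.001], [-0.396, -0.918, 0.0], [0.001, -0.001, -1.0]]
ft_force: [-0.2, 1.8, 5.2]
width: 0.0093
gripper_force: 50.0
```

```bash
python3 st.py
```

```text
40.75 h -23.334500032226416 lever -293.3345000322264 F tool [-0.92 -1.61 -5.17] torque [ 0.175  0.026 -0.264] axis rel [0.  0.9 1.2] j6 123.7651128254957
```

Emit:
jog_arm(
  increments=[
    [[0,0,0],[0,0,0],200],
    [[0,0,0],[0,0,0],150],
    [[0,0,0],[0,0,0],140],
    [[0,0,-0.2],[0,0,0],140],
    [[0,0,-0.6],[0,0,0],140],
    [[0,0,-0.7],[0,0,0],140],
    [[0,0,-0.5],[0,0,0],140],
    [[-0.8,-0.49,0],[0,0,0],200],
    [[-0.8,-0.49,0],[0,0,0],255],
    [[-0.8,-0.49,0],[0,0,0],255],
  ],
  newtons=20,
)

```text
time: 41.75
eef_pos: [0.4726, 0.1647, 0.2061]
orientation: [[0.918, -0.397, 0.0], [-0.397, -0.918, 0.0], [0.0, -0.0, -1.0]]
ft_force: [-0.2, -0.0, -0.0]
width: 0.0188
gripper_force: 0.0
```

Emit:
jog_arm(
  increments=[
    [[0,0,0],[0,0,-0.8],255],
    [[0,0,0],[0,0,-1],255],
    [[0,0,0],[0,0,-1],255],
    [[0,0,0],[0,0,-1],255],
    [[0,0,0],[0,0,-1],255],
    [[0,0,0],[0,0,-0.9],255],
    [[0,0,0],[0,0,-0.4],255],
    [[0,0,0],[0,0,0],255],
    [[0,0,0],[0,0,0],255],
    [[0,0,0],[0,0,0],255],
  ],
)

```text
time: 42.75
eef_pos: [0.473, 0.1642, 0.2058]
orientation: [[0.974, 0.228, 0.0], [0.228, -0.974, -0.0], [0.0, 0.0, -1.0]]
ft_force: [-0.7, -0.7, -0.8]
width: 0.0004
gripper_force: 0.0
```

```bash
python3 st.py; python3 bar.py w9
```

```text
42.75 h 13.160777668943682 lever -256.8392223310563 F tool [-0.86  0.49  0.8 ] torque [0.034 0.01  0.034] axis rel [26.3 65.9 50.8] j6 94.62611927227015
c [393.65451418 198.30281751]
bar? [403. 175. 372. 211.] dev from -23.7: -0.3 len mm 26.2
lid? [262. 175. 334.  77.] dev from -23.7: 0.3 len mm 87.2
lid? [391. 143. 411. 119.] dev from -23.7: 0.4 len mm 21.6
lid? [354.  57. 253. 193.] dev from -23.7: 0.3 len mm 120.9
bar? [391. 210. 413. 185.] dev from -23.7: -1.1 len mm 18.3
lid? [391. 210. 413. 185.] dev from -23.7: -1.1 len mm 24.6
lid? [482. 163. 449. 200.] dev from -23.7: 0.1 len mm 35.6
lid? [343. 213. 326. 233.] dev from -23.7: -0.1 len mm 20.5
lid? [435. 215. 397. 257.] dev from -23.7: 0.2 len mm 44.4
```

View pics/w9.png

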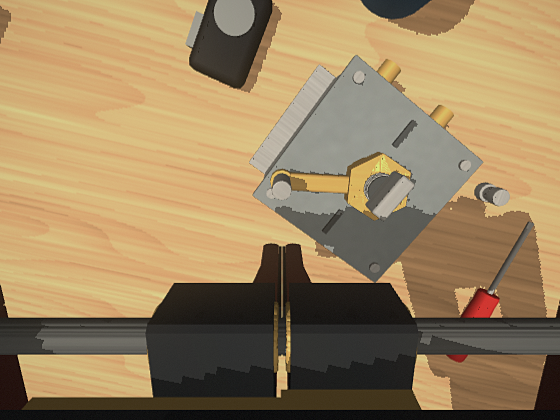

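The bar is back in line with the ridges (within about 0.5°), and the post at (282,188) is straight ahead of the closed fingers. I'll descend and re-tighten gently.

Emit:
jog_arm(
  increments=[
    [[0,0,0.4],[0,0,0],255],
    [[0,0,0.6],[0,0,0],255],
    [[0,0,0.6],[0,0,0],255],
    [[0,0,0.4],[0,0,0],255],
    [[0.12,0,0],[0,0,0],255],
    [[0.12,0,0],[0,0,0],255],
    [[0.1,0,0],[0,0,0],255],
    [[0.06,0,0],[0,0,0],255],
    [[0.07,-0.018,0],[0,0,0.25],255],
    [[0.09,-0.02,0],[0,0,0.33],255],
  ],
  newtons=20,
)

```text
time: 43.8
eef_pos: [0.4865, 0.1683, 0.156]
orientation: [[0.986, 0.167, 0.0], [0.167, -0.986, 0.0], [0.0, -0.0, -1.0]]
ft_force: [-3.3, -1.6, 0.7]
width: 0.0003
gripper_force: 1.2
```

```bash
python3 st.py
```

```text
43.8 h 9.594002000252079 lever -260.4059979997479 F tool [-3.53  1.01 -0.69] torque [-0.083  0.442  0.037] axis rel [16.3 66.   1. ] j6 98.1655391329082
```

Emit:
jog_arm(
  increments=[
    [[0.09,-0.02,0],[0,0,0.33],255],
    [[0.09,-0.02,0],[0,0,0.33],255],
    [[0.09,-0.02,0],[0,0,0.33],255],
    [[0.09,-0.02,0],[0,0,0.33],255],
    [[0.09,-0.02,0],[0,0,0.33],255],
    [[0.09,-0.02,0],[0,0,0.33],255],
    [[0.09,-0.02,0],[0,0,0.33],255],
    [[0.09,-0.02,0],[0,0,0.33],255],
    [[0.09,-0.02,0],[0,0,0.33],255],
    [[0.09,-0.02,0],[0,0,0.33],255],
  ],
)

```text
time: 44.8
eef_pos: [0.5068, 0.174, 0.1555]
orientation: [[0.984, -0.178, -0.004], [-0.178, -0.984, 0.0], [-0.004, 0.0, -1.0]]
ft_force: [-7.6, 3.9, 4.0]
width: 0.0002
gripper_force: 4.2
```

```bash
python3 st.py;python3 bar.py x1|grep bar
```

```text
44.8 h -10.235598831322413 lever -280.2355988313224 F tool [-8.21 -2.45 -3.92] torque [0.734 1.286 0.021] axis rel [18.8 65.7  0.4] j6 117.78979133344619
bar? [427. 211. 407. 266.] dev from -23.7: 0.0 len mm 26.3
bar? [426. 269. 446. 218.] dev from -23.7: -0.1 len mm 24.7
```

Emit:
jog_arm(
  increments=[
    [[0,0,0],[0,0,0],255],
    [[0,0,0],[0,0,0],255],
    [[0.023,-0.008,0],[0,0,0.08],255],
    [[0.023,-0.008,0],[0,0,0.08],255],
    [[0.023,-0.008,0],[0,0,0.08],255],
    [[0.023,-0.006,0],[0,0,0.08],255],
    [[0.023,-0.006,0],[0,0,0.08],255],
    [[0.023,-0.006,0],[0,0,0.08],255],
    [[0.023,-0.006,0],[0,0,0.08],255],
    [[0.023,-0.006,0],[0,0,0.08],255],
  ],
)

```text
time: 45.85
eef_pos: [0.513, 0.174, 0.1555]
orientation: [[0.97, -0.241, -0.001], [-0.241, -0.97, -0.0], [-0.001, 0.0, -1.0]]
ft_force: [-5.2, 1.5, 1.0]
width: 0.0002
gripper_force: 2.4
```

```bash
python3 st.py;python3 bar.py x2|grep bar
```

```text
45.85 h -13.967519947121344 lever -283.96751994712133 F tool [-5.37 -0.22 -0.94] torque [0.358 0.85  0.054] axis rel [17.  65.8  0.5] j6 121.41945575858263
bar? [425. 215. 409. 269.] dev from -23.7: 0.1 len mm 26.0
bar? [428. 273. 444. 221.] dev from -23.7: -0.1 len mm 25.4
```

Emit:
jog_arm(
  increments=[
    [[0.03,-0.007,0],[0,0,0.11],255],
    [[0.03,-0.007,0],[0,0,0.11],255],
    [[0.03,-0.007,0],[0,0,0.11],255],
    [[0.03,-0.007,0],[0,0,0.11],255],
    [[0.03,-0.007,0],[0,0,0.11],255],
    [[0.03,-0.007,0],[0,0,0.11],255],
    [[0.03,-0.007,0],[0,0,0.11],255],
    [[0.03,-0.007,0],[0,0,0.11],255],
    [[0.03,-0.007,0],[0,0,0.11],255],
    [[0.03,-0.007,0],[0,0,0.11],255],
  ],
)

```text
time: 46.9
eef_pos: [0.5208, 0.1735, 0.1555]
orientation: [[0.936, -0.351, -0.001], [-0.351, -0.936, 0.0], [-0.001, 0.0, -1.0]]
ft_force: [-6.3, 2.7, -1.0]
width: 0.0007
gripper_force: 3.1
```

```bash
python3 st.py;python3 bar.py x3|grep bar
```

```text
46.9 h -20.57591041280451 lever -290.5759104128045 F tool [-6.8  -0.32  0.98] torque [0.507 0.996 0.01 ] axis rel [17.  65.8  0.5] j6 127.72817617986213
bar? [421. 216. 412. 271.] dev from -23.7: 0.1 len mm 25.9
bar? [434. 254. 441. 219.] dev from -23.7: -0.2 len mm 16.4
```

Emit:
jog_arm(
  increments=[
    [[0.025,-0.006,0],[0,0,0.09],255],
    [[0.025,-0.006,0],[0,0,0.09],255],
    [[0.025,-0.006,0],[0,0,0.09],255],
    [[0.025,-0.006,0],[0,0,0.09],255],
    [[0.025,-0.006,0],[0,0,0.09],255],
    [[0.025,-0.006,0],[0,0,0.09],255],
    [[0.025,-0.006,0],[0,0,0.09],255],
    [[0.025,-0.006,0],[0,0,0.09],255],
    [[0.025,-0.006,0],[0,0,0.09],255],
    [[0.025,-0.006,0],[0,0,0.09],255],
  ],
)

```text
time: 47.95
eef_pos: [0.5266, 0.1728, 0.1554]
orientation: [[0.899, -0.438, -0.002], [-0.438, -0.899, 0.0], [-0.002, 0.001, -1.0]]
ft_force: [-5.9, 3.3, 0.1]
width: 0.0006
gripper_force: 3.5
```

```bash
python3 st.py;python3 bar.py x4|grep bar
```

```text
47.95 h -25.968476740482796 lever -295.9684767404828 F tool [-6.75 -0.37 -0.12] torque [ 6.020e-01  1.158e+00 -1.000e-03] axis rel [17.6 65.7  0.4] j6 132.82388702226547
bar? [437. 246. 435. 271.] dev from -23.7: 0.4 len mm 12.1
bar? [418. 216. 415. 271.] dev from -23.7: 0.3 len mm 25.9
bar? [436. 242. 440. 203.] dev from -23.7: -1.1 len mm 17.7
```

Emit:
jog_arm(
  increments=[
    [[0.011,-0.003,0],[0,0,0.04],255],
    [[0.011,-0.003,0],[0,0,0.04],255],
    [[0.011,-0.003,0],[0,0,0.04],255],
    [[0.011,-0.003,0],[0,0,0.04],255],
    [[0.011,-0.003,0],[0,0,0.04],255],
    [[0.011,-0.003,0],[0,0,0.04],255],
    [[0.011,-0.003,0],[0,0,0.04],255],
    [[0.011,-0.003,0],[0,0,0.04],255],
    [[0.011,-0.003,0],[0,0,0.04],255],
    [[0.011,-0.003,0],[0,0,0.04],255],
  ],
)

```text
time: 49.0
eef_pos: [0.5291, 0.1723, 0.1553]
orientation: [[0.88, -0.475, -0.003], [-0.475, -0.88, 0.0], [-0.003, 0.001, -1.0]]
ft_force: [-7.4, 4.6, 0.8]
width: 0.0004
gripper_force: 4.3
```

```bash
python3 st.py;python3 bar.py x5|grep bar
```

```text
49.0 h -28.360561703544366 lever -298.36056170354436 F tool [-8.68 -0.53 -0.82] torque [0.841 1.346 0.03 ] axis rel [17.9 65.7  0.3] j6 135.07192645468407
bar? [437. 241. 436. 269.] dev from -23.7: 0.2 len mm 13.9
bar? [417. 216. 416. 271.] dev from -23.7: 0.3 len mm 26.0
bar? [437. 237. 440. 208.] dev from -23.7: -4.9 len mm 13.2
```

It is firmly snug at about 8.5 N, with the bar still on the marks. I'll back off and lift clear.

Emit:
jog_arm(
  increments=[
    [[-0.1,0,0],[0,0,0],255],
    [[-0.15,0,0],[0,0,0],255],
    [[-0.15,0,0],[0,0,0],255],
    [[0,0,-0.4],[0,0,0],255],
    [[0,0,-0.6],[0,0,0],255],
    [[0,0,-0.6],[0,0,0],255],
    [[0,0,-0.3],[0,0,0],255],
    [[-0.3,0,-0.1],[0,0,0],255],
    [[-0.3,0,0],[0,0,0],255],
    [[0,0,0],[0,0,0],255],
  ],
)

```text
time: 50.05
eef_pos: [0.5068, 0.184, 0.2051]
orientation: [[0.881, -0.474, -0.001], [-0.474, -0.881, -0.0], [-0.001, 0.001, -1.0]]
ft_force: [-0.3, 0.3, 0.9]
width: 0.0002
gripper_force: 0.0
```

```bash
python3 st.py;python3 bar.py x6
```

```text
50.05 h -28.263733070703 lever -298.263733070703 F tool [-0.37 -0.09 -0.91] torque [0.03  0.054 0.048] axis rel [43.  65.4 50.2] j6 136.94190615501674
c [395.50462742 171.48787726]
lid? [454.  92. 447. 229.] dev from -23.7: 0.3 len mm 103.7
lid? [289. 241. 285. 182.] dev from -23.7: -0.4 len mm 47.8
lid? [363. 114. 363.  84.] dev from -23.7: 0.3 len mm 20.6
lid? [282. 152. 277.  93.] dev from -23.7: 0.9 len mm 41.8
lid? [378.  63. 378.  43.] dev from -23.7: 0.7 len mm 12.9
lid? [371. 199. 373. 224.] dev from -23.7: 2.6 len mm 20.5
lid? [396.  64. 395.  41.] dev from -23.7: 3.0 len mm 15.4
lid? [322.  70. 320.  48.] dev from -23.7: 2.2 len mm 14.2
bar? [387. 148. 387. 193.] dev from -23.7: 0.1 len mm 25.5
lid? [384.  42. 383.  63.] dev from -23.7: -0.9 len mm 13.6
lid? [366.  88. 366. 112.] dev from -23.7: -0.8 len mm 16.3
```

The bar is within about 0.3° of the ridges, the nut is snug and the tool is clear, so I'm handing in.

```bash
python3 -c "
from h import *
print(close_job())"
```

```text
the job is handed in; nothing more can be done
None
```

The spindle bar is within about 0.3° of the index ridges and the jam nut is locked firmly snug at about 8.5 N; I handed the job in at about 50 s with the arm clear, after one mistake: my first tightening went too hard and dragged the bar about 5° off, so I backed the nut off, reset the bar and re-tightened more slowly.

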